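# Purge the gas-sampling pump and hold its draw rod at the red mark

### The arm

A 6-joint arm with a two-finger parallel gripper is mounted at the origin on the work surface. World frame = base frame: x ahead of the robot, y to its left, z up, the work surface at z = 0. Lengths are in m, angles in rad, forces in N, time in s.
With the tool pointing down it reaches from about 0.25 to 0.775 m from the base axis. Payload 4 kg.
Tool frame: the origin (TCP) lies midway between the tips of the shut fingers; the grasp point (between the pads) lies 19 mm behind it; z points along the fingers, y is the line along which they close (so a half turn about z gives the same grasp; the last joint's range is limited). The gripper opens to 94 mm and grips with 3 to 60 N. Pads are 16 mm wide; open, the fingers measure 119 mm over their backs; the gripper's body (75 mm by 177 mm) begins 78 mm behind the grasp point.
Start: joints at [-1.298, 0.087, 1.371, -0, 1.684, -0.103], TCP at [0.202, -0.512, 0.206] pointing down, gripper open.
Joint ranges: [-3.1, 3.1], [-0.76, 2.03], [0.27, 2.55], [-1.08, 4.22], [0.17, 2.65], [-2.57, 2.57]. Speed limits (rad/s): [2.79, 2.79, 3.14, 3.14, 3.14, 3.14].

### API

Orientations are given as [roll, pitch, yaw] about the fixed x, y, z axes, in that order (R = Rz(yaw) Ry(pitch) Rx(roll)).
In Python, from bench import sensors, eyes, job gives the robot as it stands.
- The arm moves only by the tool arm_command, never from a script. Its argument "series" is a list of rows, each a list of 7 numbers: the opening, from 0 (shut) to 1 (fully open), then the shift along the tool's x, y, z in cm, then the turn, a rotation vector about the tool's x, y, z in rad. In form: [[fingers, dx, dy, dz, wx, wy, wz], ...]. A call has 1 to 20 rows; each row shifts and turns the commanded pose from where the row before left it, along the tool's axes as they then stand; what a row does not reach is not made up. A row lasts 1/10 s, in which the tool goes at most 50 mm and 8.59 degrees, less where a joint would pass 70% of its speed; a pose out of reach is approached as far as the arm can. A call with a gripper value outside its range is refused whole. The fingers move at their own pace and stop on an object; the grip force is fixed at half the most. Time passes only in rows, so rows that do not move let the fingers close. It gives the time, the measured TCP pose, the force and the opening at its end, in the units of the state.
- sensors.get_obs(): the state, without advancing time (a new reading comes with each control period).
- eyes.snapshot(name): name is "scene" or "top" or "wrist"; returns the picture (384x512x3 uint8, blue, green, red); there is no depth.
- eyes.get_calibration(name): a dict with "mtx" (3x3 intrinsics, pixels), "R" (3x3) and "t" (3): a world point X has camera coordinates R X + t. Camera axes: x right, y down, z forward; pixel columns grow to the right and rows downward; lengths in m; the calibration is good to about 2 mm. The wrist camera is an equidistant fisheye: a pixel r from the principal point sees the ray r / f radians off the axis. A picture is of the moment at which its call begins: read the wrist's pose just before it. get_calibration takes no time and is no camera call; for the wrist camera it gives the pose at the moment of the call.
- job.close_job(): hands the job in, once; it reports no verdict.
The state is a dict: "time": time; "joint_positions": joint angles; "qvel": joint speeds; "joint_torque": joint torques, N m; "tool_pos": TCP position; "ee_rot": TCP orientation; "wrist_force": force on the tool from outside, world axes, zero at the start; "wrist_torque": the same for the moment, N m; "width": finger opening in m.
Only numpy, scipy, OpenCV 4.12 (cv2) and the standard library are available. Lean on these libraries where they do the work, as an engineer would, in place of code of your own. Each camera call takes 0.05 s, during which the arm holds its last target. There are 200 camera calls.

### The job

Purge the gas-sampling pump by pressing its green plunger all the way down to its stop and letting it spring back up; then grip the blue handle of its telescoping draw rod and pull the rod out, against its spring, until the black pointer stands at the red index clip on the scale, without drawing it noticeably past the clip. Finish while still gripping the handle and holding the rod there: it must not be let go. Leave the red clip where it is set, and the glassware and other things round the pump where they stand.

Things in the scene. Friction and masses are not known exactly. Their poses are not given: they have to be found in the camera images.
- pump: Gas-sampling pump fixed to the bench. Origin on the bench under the barrel; the rod pulls out level along its -x; z up. In its frame, mm: grey base plate x -205..145, y -77..53, 12 thick; cream housing 90 x 90, 90 high, centred x 95; barrel 32 dia (mouth 38), axis 45 above the bench, from housing to its mouth at x -47; white scale strip along x on the plate at y -50.
- plunger (a joint): Travel of the green purge plunger: 0 up, 0.014 m fully down at its stop. Its spring pushes back with 2 N at the top and 8 N at the stop and returns it when released.
- plunger_top (a point): Centre of the top face of the green plunger head, a disc 40 mm in diameter and 12 mm thick at x +95, y 0 in the pump's frame, 132 mm above the bench when up; it is pressed straight down. Moves with the plunger.
- draw_rod (a joint): Extension of the telescoping draw rod: 0 home (as at the start), growing as it is pulled out along the pump's -x, mechanical end at 0.100 m. Inner spring: about 3.3 N at home, rising 1.1 N per 10 mm (8 to 12 N at the red clip); it pulls the rod home when released.
- grip (a point): Grip point of the blue upright handle on the rod's end, 98 mm above the bench. The handle is a plate 14 mm thick along the pump's x, 40 mm wide along its y, from 30 to 120 mm above the bench. Moves with the rod; home: x -90, y 0 in the pump's frame. Around it nothing of the pump is higher than 64 mm, save the housing and plunger 140 mm and more towards +x.
- pointer (a point): Tip of the black pointer fixed to the handle (thin bar on the handle's -y side, its tip bent down to the scale, 17 mm above the bench), at the same x in the pump's frame as the handle's centre.
- mark (a point): Mark of the red index clip (block 10 x 18 x 14 mm on the scale strip): the thin red line, 3 mm wide, from the clip towards the pointer's track, 17 mm above the bench. Axes as the pump's. The pointer is at the mark when both have the same x in the pump's frame. Clip set anywhere from 45 to 75 mm of rod extension; it stays unless pushed (4 N).
- amber_bottle: Bystander: amber bottle with black cap, 56 mm diameter, 120 mm tall, upright. Origin at the centre of its underside.
- reagent_jar: Bystander: white jar with blue cap, 64 mm diameter, 85 mm tall. Origin at the centre of its underside.
- beaker: Bystander: glass beaker, 64 mm diameter, 85 mm tall. Origin at the centre of its underside.
- dish: Bystander: white ceramic dish, 80 mm diameter, 14 mm high. Origin at the centre of its underside.
- stopper: Bystander: brown tapered stopper, 34 mm largest diameter, 30 mm high. Origin at the centre of its underside.
- spatula: Bystander: steel lab spatula with black grip, 180 mm long, 18 mm wide, lying flat along its x. Origin under its middle.

How it is judged:
By the outcome, as a careful person would: the job done as asked, in the order asked, and still so for the second after the job is handed in, while the arm keeps its last pose, push and grip.
It also fails if it takes over 45 s, if anything falls off the work surface, if the arm or the gripper's body presses on something with over 40 N, if the wrist force passes 120 N, or if a joint passes its speed limit or range.

## Working session

There is one attempt and no reset: what is moved stays moved. The work goes in short steps, Python scripts to look and compute and a tool call to move; the robot and the scene stay as the last step left them, time stands still between calls to the robot, and variables do not carry over. Pictures are saved under pics/ and viewed, on a budget of 10 in all, crops included, one or two more only if the job needs it, and the job is handed in when it is done.

Besides the shell and the picture viewer there is one more tool, called after "Call:" by a JSON object that holds its "fn" and its "kwargs", one argument or row to a line. arm_command: Moves the arm, as the interface text tells. Its arguments: {"type":"object","properties":{"series":{"type":"array","items":{"type":"array","items":{"type":"number"}}}},"required":["series"]}

```bash
mkdir -p pics; python3 - <<'E'
from bench import sensors, eyes
import cv2, numpy as np
for n in ("scene","top"):
    im=eyes.snapshot(n); cv2.imwrite(f"pics/{n}0.png",im)
    c=eyes.get_calibration(n); print(n,c["mtx"].tolist(),(-c["R"].T@c["t"]).round(3),c["R"].round(2).tolist())
o=sensors.get_obs(); print({k:np.round(v,3).tolist() for k,v in o.items()})
a=cv2.imread("pics/top0.png"); cv2.imwrite("pics/top0_v.png",cv2.resize(a,(800,600)))
a=cv2.imread("pics/scene0.png"); cv2.imwrite("pics/scene0_v.png",cv2.resize(a,(800,600)))
E
```

```text
scene [[382.84625304362606, 0.0, 256.04812871170867], [0.0, 382.84625304362606, 195.2352613895049], [0.0, 0.0, 1.0]] [1.055 0.138 0.539] [[-0.21, 0.98, 0.02], [0.63, 0.15, -0.76], [-0.75, -0.14, -0.65]]
top [[456.5979469921331, 0.0, 260.3781596910487], [0.0, 456.5979469921331, 188.65593463262405], [0.0, 0.0, 1.0]] [0.416 0.066 0.9  ] [[-0.0, -1.0, 0.05], [-0.98, -0.01, -0.19], [0.19, -0.05, -0.98]]
{'time': 0.1, 'joint_positions': [-1.298, 0.088, 1.372, 0.0, 1.684, -0.103], 'qvel': [-0.001, -0.002, -0.002, -0.001, 0.001, -0.002], 'joint_torque': [0.003, -34.125, -30.33, 0.072, 0.03, -0.0], 'tool_pos': [0.202, -0.511, 0.204], 'ee_rot': [-3.14, -0.0, 0.376], 'wrist_force': [0.722, 0.243, -0.259], 'wrist_torque': [-0.039, -0.023, -0.01], 'width': 0.094}
```

View pics/top0_v.png

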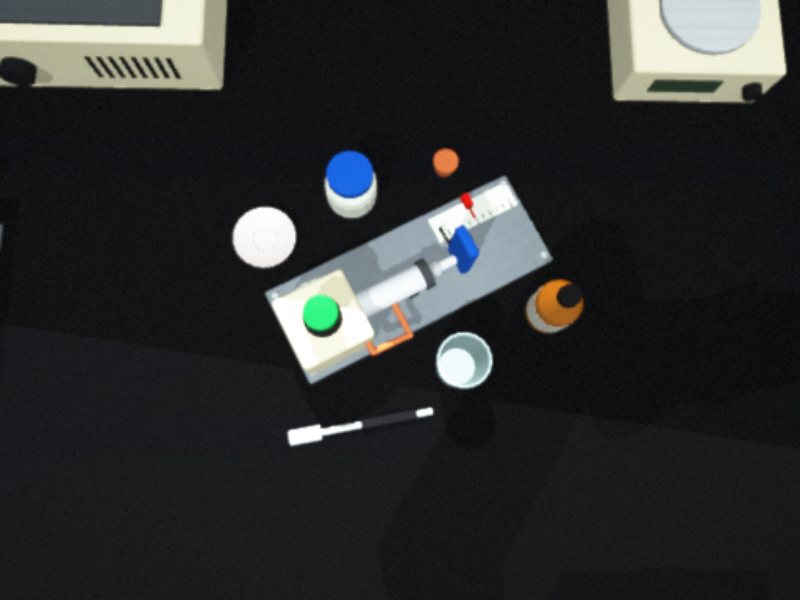

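View pics/scene0_v.png

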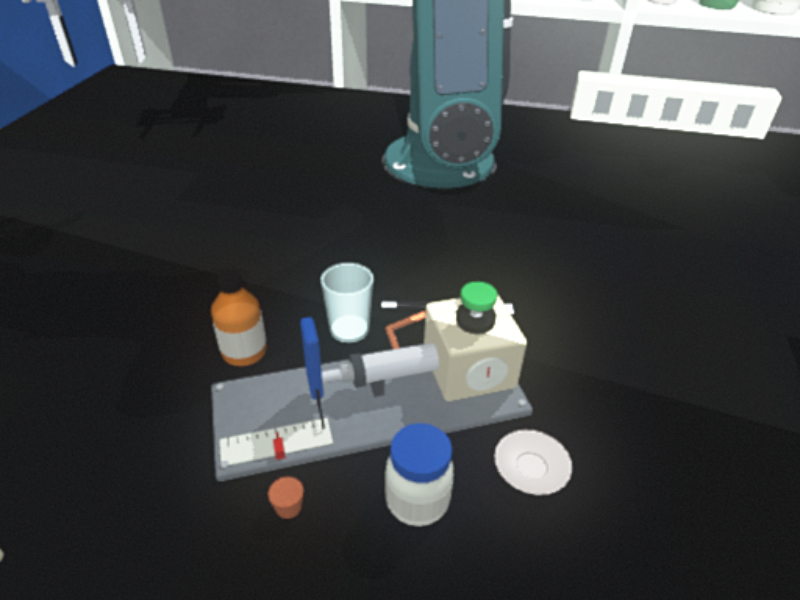

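The top view (800×600) shows the plate corners near (267,293), (505,178), (551,258) and (311,382). The green plunger is at (321,313), the blue handle at (463,250) and the red clip at (468,202) with its line down to (474,217). The scene view shows the same layout, with the plunger at (478,296), handle at (313,358), pointer tip at (323,428) and clip at (279,445).

```bash
cat > h.py <<'E'
import cv2, numpy as np
from bench import sensors, eyes
def cast(n,px,z):
    c=eyes.get_calibration(n); px=np.atleast_2d(px).astype(float)
    d=np.c_[px,np.ones(len(px))]@np.linalg.inv(c["mtx"]).T@c["R"]
    o=-c["R"].T@c["t"]; return o+d*((z-o[2])/d[:,2])[:,None]
def tri(p1,n1,p2,n2):
    P=[]
    for n in (n1,n2):
        c=eyes.get_calibration(n);P.append(c["mtx"]@np.c_[c["R"],c["t"]])
    X=cv2.triangulatePoints(P[0],P[1],np.array(p1,float),np.array(p2,float));return (X[:3]/X[3]).ravel()
def blob(im,k,roi=None):
    b,g,r=[im[...,i].astype(int) for i in range(3)]
    m={'g':(g>90)&(g>r+50)&(g>b+40),'b':(b>90)&(b>r+60)&(b>g+40),'r':(r>110)&(r>g+80)&(r>b+80)&(g<40)}[k].astype(np.uint8)
    n,l,s,c=cv2.connectedComponentsWithStats(m)
    return m,l,[(i,s[i].tolist(),c[i].round(1).tolist()) for i in range(1,n) if s[i,4]>8]
E
python3 - <<'E'
from h import *
T=cv2.imread("pics/top0.png");S=cv2.imread("pics/scene0.png")
for k in 'gbr':
    for nm,im in (("top",T),("scene",S)): print(k,nm,blob(im,k)[2])
# plate corners by line fits
g=cv2.cvtColor(T,cv2.COLOR_BGR2GRAY)
cs=np.float32([[267,293],[505,178],[551,258],[311,382]])*.64
q=cv2.cornerSubPix(g,cs[:,None].copy(),(4,4),(-1,-1),(3,50,.01))[:,0]
print(cs,q)
W=cast("top",q,.012)[:,:2]; print(W.round(4))
for i in range(4): print(np.linalg.norm(W[i]-W[(i+1)%4]).round(4))
M=np.array([[145,-77],[-205,-77],[-205,53],[145,53]])/1000.
# rigid fit
Mc,Wc=M-M.mean(0),W-W.mean(0)
H=Mc.T@Wc; th=np.arctan2(H[0,1]-H[1,0],H[0,0]+H[1,1]); R=np.array([[np.cos(th),-np.sin(th)],[np.sin(th),np.cos(th)]])
t=W.mean(0)-R@M.mean(0); print("yaw",th,"origin",t,"res",((W-(M@R.T+t))*1e3).round(1).tolist())
gt=blob(T,'g')[2][0][2];print("plunger pred",R@[.095,0]+t,"seen",cast("top",gt,.132), "grip pred",R@[-.09,0]+t)
cv2.imwrite("pics/crop0.png",cv2.resize(T[100:190,250:370],(800,600),interpolation=cv2.INTER_CUBIC))
E
```

```text
g top [(1, [194, 188, 23, 24, 432], [204.7, 199.8])]
g scene [(1, [460, 0, 11, 5, 37], [465.1, 1.9]), (2, [295, 180, 23, 19, 362], [306.0, 188.9])]
b top [(1, [208, 96, 31, 31, 739], [223.4, 111.0]), (2, [287, 144, 20, 31, 385], [296.2, 159.3])]
b scene [(1, [0, 0, 73, 82, 3820], [29.0, 33.5]), (2, [192, 203, 15, 52, 443], [199.1, 226.7]), (3, [250, 271, 39, 38, 1189], [269.0, 289.1])]
r top [(1, [295, 123, 7, 10, 39], [298.0, 127.6])]
r scene []
[[170.87999 187.51999]
 [323.19998 113.92   ]
 [352.63998 165.12   ]
 [199.04    244.48   ]] [[169.08324 186.90608]
 [322.73575 112.16605]
 [352.85663 165.41695]
 [198.28827 245.41429]]
[[ 0.5921  0.2041]
 [ 0.7512 -0.1049]
 [ 0.6386 -0.1629]
 [ 0.4777  0.1444]]
0.3475
0.1267
0.3469
0.129
yaw 2.049691648547314 origin [0.59044597 0.04127196] res [[0.1, -1.3], [-2.0, 0.3], [0.8, 2.2], [1.1, -1.1]]
plunger pred [0.54667006 0.12558489] seen [[0.5464191 0.1247652 0.132    ]] grip pred [ 0.63191789 -0.03860344]
```

View pics/crop0.png

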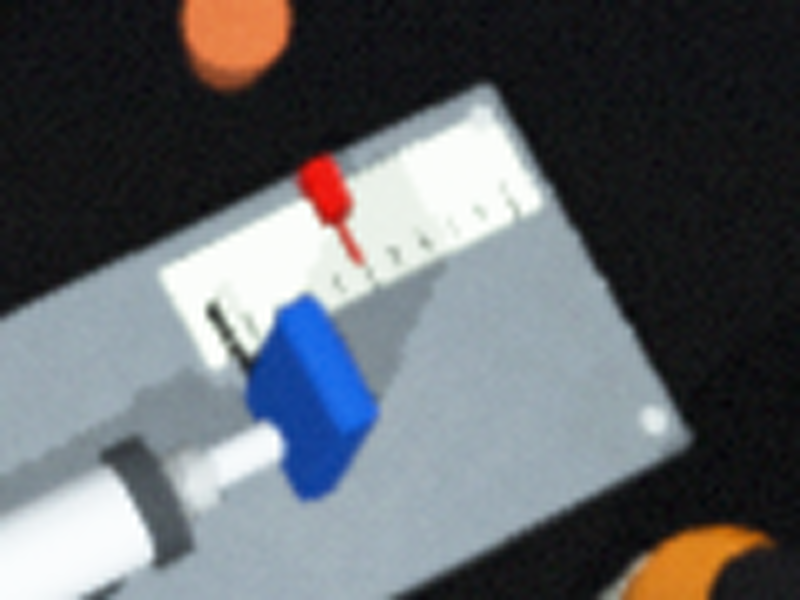

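Call:
{"fn": "arm_command", "kwargs": {
  "series": [
    [0,0,0,0,0,0,-0.103],
    [0,3.74,-2.53,0,0,0,0],
    [0,3.74,-2.53,0,0,0,0],
    [0,3.74,-2.53,0,0,0,0],
    [0,3.74,-2.53,0,0,0,0],
    [0,3.74,-2.53,0,0,0,0],
    [0,3.74,-2.53,0,0,0,0],
    [0,3.74,-2.53,0,0,0,0],
    [0,3.74,-2.53,0,0,0,0],
    [0,3.74,-2.53,0,0,0,0],
    [0,3.74,-2.53,0,0,0,0],
    [0,3.74,-2.53,0,0,0,0],
    [0,3.74,-2.53,0,0,0,0],
    [0,3.74,-2.53,0,0,0,0],
    [0,3.74,-2.53,0,0,0,0],
    [0,3.74,-2.53,0,0,0,0],
    [0,3.74,-2.53,0,0,0,0],
    [0,0,0,0,0,0,0],
    [0,0,0,0,0,0,0]
  ]
}}

```text
time: 2.0
tool_pos: [0.5461, 0.1238, 0.2043]
ee_rot: [-3.141, 0.003, 0.481]
wrist_force: [-0.2, -0.5, -0.3]
width: 0.0005
```

```bash
python3 - <<'E'
from h import *
o=sensors.get_obs(); print({k:np.round(o[k],4).tolist() for k in ("time","tool_pos","ee_rot","wrist_force","width")})
yaw=2.0497;t=np.array([.5904,.0413]);R=np.array([[np.cos(yaw),-np.sin(yaw)],[np.sin(yaw),np.cos(yaw)]])
X=cast("top",[[304,139.6],[301.4,133.3],[282.2,146.2]],.017)[:,:2]; print("red end,start,pointer pump frame",((X-t)@R).round(4))
p=R.T@(o["tool_pos"][:2]-t);print("tcp pump",p)
E
```

```text
{'time': 2.0, 'tool_pos': [0.5461, 0.1238, 0.2043], 'ee_rot': [-3.1414, 0.0027, 0.4807], 'wrist_force': [-0.1543, -0.5245, -0.2583], 'width': 0.0005}
red end,start,pointer pump frame [[-0.1395 -0.0402]
 [-0.1411 -0.0542]
 [-0.0934 -0.0479]]
tcp pump [0.09366977 0.00130016]
```

Call:
{"fn": "arm_command", "kwargs": {
  "series": [
    [0,0,0,2.5,0,0,0],
    [0,0,0,2.5,0,0,0],
    [0,0,0,1.7,0,0,0],
    [0,0,0,0.5,0,0,0],
    [0,0,0,0.4,0,0,0],
    [0,0,0,0.4,0,0,0],
    [0,0,0,0.2,0,0,0],
    [0,0,0,0,0,0,0],
    [0,0,0,0,0,0,0]
  ]
}}

```text
time: 2.9
tool_pos: [0.5471, 0.1228, 0.1246]
ee_rot: [3.14, -0.001, 0.479]
wrist_force: [-1.6, -3.1, 4.5]
width: 0.0003
```

Call:
{"fn": "arm_command", "kwargs": {
  "series": [
    [0,0,0,0.2,0,0,0],
    [0,0,0,0.2,0,0,0],
    [0,0,0,0.2,0,0,0],
    [0,0,0,0.1,0,0,0],
    [0,0,0,0,0,0,0],
    [0,0,0,0,0,0,0]
  ]
}}

```text
time: 3.5
tool_pos: [0.5473, 0.1229, 0.1182]
ee_rot: [3.14, -0.002, 0.479]
wrist_force: [-2.4, -2.7, 8.2]
width: 0.0003
```

Call:
{"fn": "arm_command", "kwargs": {
  "series": [
    [0,0,0,0.1,0,0,0],
    [0,0,0,0.1,0,0,0],
    [0,0,0,0,0,0,0],
    [0,0,0,0,0,0,0]
  ]
}}

```text
time: 3.9
tool_pos: [0.5474, 0.123, 0.1181]
ee_rot: [3.139, -0.003, 0.479]
wrist_force: [-5.2, -3.3, 14.7]
width: 0.0003
```

Call:
{"fn": "arm_command", "kwargs": {
  "series": [
    [0,0,0,-1.0,0,0,0],
    [0,0,0,-2.5,0,0,0],
    [0,0,0,-3,0,0,0],
    [0,0,0,-2.6,0,0,0],
    [1,0,4.6,0,0,0,0],
    [1,0,4.6,0,0,0,0],
    [1,0,4.6,0,0,0,0],
    [1,0,4.6,0,0,0,0],
    [1,0,0,0,0,0,0],
    [1,0,0,0,0,0,0]
  ]
}}

```text
time: 4.9
tool_pos: [0.6317, -0.0402, 0.2041]
ee_rot: [-3.14, 0.0, 0.477]
wrist_force: [-1.2, 1.0, -0.1]
width: 0.0445
```

```bash
python3 - <<'E'
from h import *
o=sensors.get_obs(); print({k:np.round(o[k],4).tolist() for k in ("time","tool_pos","ee_rot","wrist_force","width")})
c=eyes.get_calibration("wrist"); print(c["mtx"].tolist(),(-c["R"].T@c["t"]).round(3),c["R"].round(2).tolist())
for n in ("wrist","scene","top"): cv2.imwrite(f"pics/{n}1.png",eyes.snapshot(n))
cv2.imwrite("pics/w1v.png",cv2.resize(cv2.imread("pics/wrist1.png"),(800,600)))
for k in 'g': print(blob(cv2.imread("pics/scene1.png"),k)[2],blob(cv2.imread("pics/top1.png"),k)[2])
# handle top centre from initial top view: brighter blue top face
T=cv2.imread("pics/top0.png"); m=((T[...,0]>190)&(T[...,2]<60)&(T[...,1]<130)).astype(np.uint8); m[:,:280]=0
print(np.unique(T[144:175,287:307][blob(T,'b')[0][144:175,287:307]>0][:,0],return_counts=True)[0])
E
```

```text
{'time': 4.9, 'tool_pos': [0.6317, -0.0402, 0.2041], 'ee_rot': [-3.1396, 0.0001, 0.4775], 'wrist_force': [-1.1919, 0.9812, -0.0762], 'width': 0.0445}
[[297.3186396354542, 0.0, 258.9613649742371], [0.0, 297.3186396354542, 197.68638264627472], [0.0, 0.0, 1.0]] [ 0.705 -0.003  0.384] [[0.46, -0.89, -0.0], [-0.85, -0.44, 0.28], [-0.25, -0.13, -0.96]]
[(1, [460, 0, 10, 5, 23], [465.0, 2.1]), (3, [295, 180, 23, 19, 362], [306.0, 188.9])] [(1, [194, 189, 23, 23, 432], [204.8, 200.0])]
[109 113 133 140 144 145 146 147 148 149 150 151 152 153 154 155 156 157
 158 159 160 161 162 163 164 165 166 167 169 170 171 172 173 174 175 176
 178 182 184 185 187 188 189 191 192 194 195 198 199 201 202 204 205 206
 207 208 209 210 211 212 213 214 215 216 217 218 219 220 221 222 223 224
 225 226 227 228 229 230 231 232 234]
```

View pics/w1v.png

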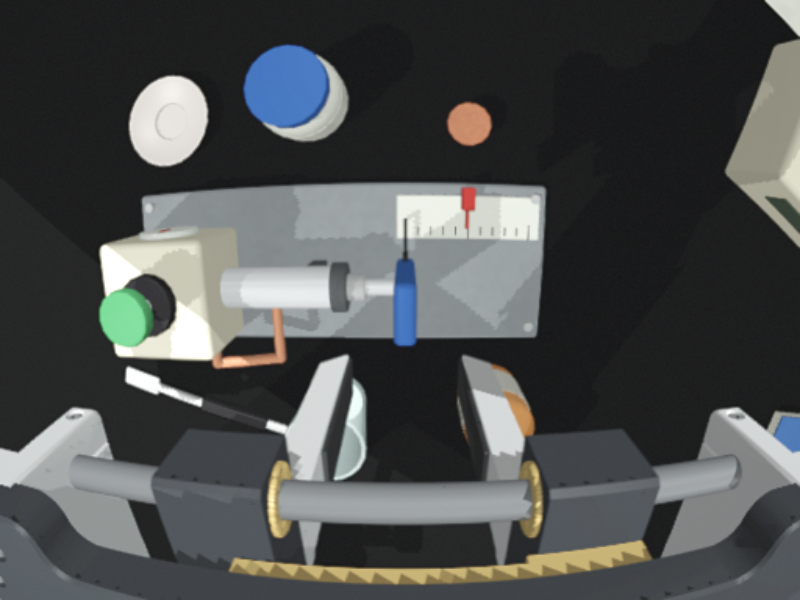

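The wrist view shows the plunger back up. Its scene and top pixels match the start. The pointer tip is at (405,220), the red line runs (467,208)–(467,228) and the handle top is at (404,304). I'll measure these with fisheye rays.

```bash
cat >> h.py <<'E'
YAW=2.0497;ORG=np.array([.5904,.0413]);RP=np.array([[np.cos(YAW),-np.sin(YAW)],[np.sin(YAW),np.cos(YAW)]])
def wcast(px,z):
    c=eyes.get_calibration("wrist");K=c["mtx"];px=np.atleast_2d(px).astype(float)
    u=cv2.fisheye.undistortPoints(px[:,None],K,np.zeros(4))[:,0]
    d=np.c_[u,np.ones(len(u))]@c["R"];o=-c["R"].T@c["t"]; return o+d*((z-o[2])/d[:,2])[:,None]
def pump(X): return (X[:,:2]-ORG)@RP
def redline(im,box):  # subpixel row-wise centre of red line -> points
    x0,x1,y0,y1=box;s=im[y0:y1,x0:x1].astype(float);w=np.clip(s[...,2]-s[...,1]-40,0,None)
    return np.array([[x0+(w[i]*np.arange(x1-x0)).sum()/w[i].sum(),y0+i] for i in range(y1-y0) if w[i].sum()>40])
def black(im,box):
    x0,x1,y0,y1=box;s=im[y0:y1,x0:x1].astype(float).mean(2);w=np.clip(.7*np.median(s,1)[:,None]-s,0,None)
    return np.array([[x0+(w[i]*np.arange(x1-x0)).sum()/w[i].sum(),y0+i] for i in range(y1-y0) if w[i].sum()>20])
E
python3 - <<'E'
from h import *
im=cv2.imread("pics/wrist1.png")
r=redline(im,(292,306,135,147)); b=black(im,(252,266,138,152))
print("red",np.c_[r,pump(wcast(r,.017))*1e3].round(1).tolist());print("blk",np.c_[b,pump(wcast(b,.017))*1e3].round(1).tolist())
m=blob(im,'b')
for i,s,c in m[2]: print(s,c)
c=np.array([[404,304]])*.64
print("handle top",pump(wcast(np.array([[404,262],[404,345],[394,304],[415,304]])*.64,.12))*1e3)
E
```

```text
red [[298.5, 135.0, -138.2, -55.0], [298.5, 136.0, -138.3, -53.8], [298.5, 137.0, -138.3, -52.5], [298.5, 138.0, -138.3, -51.3], [298.5, 139.0, -138.3, -50.0], [298.5, 140.0, -138.3, -48.8], [298.4, 141.0, -138.3, -47.5], [298.4, 142.0, -138.3, -46.2], [298.4, 143.0, -138.3, -45.0], [298.4, 144.0, -138.3, -43.7], [298.4, 145.0, -138.3, -42.5]]
blk [[259.0, 140.0, -89.2, -48.3], [259.0, 141.0, -89.2, -47.0], [259.0, 142.0, -89.2, -45.8], [259.0, 143.0, -89.2, -44.5], [259.0, 144.0, -89.2, -43.3], [259.0, 145.0, -89.2, -42.0], [259.0, 146.0, -89.2, -40.8], [259.0, 147.0, -89.2, -39.5], [259.0, 148.0, -89.2, -38.3], [259.0, 149.0, -89.2, -37.0], [259.0, 150.0, -89.2, -35.8], [259.0, 151.0, -89.2, -34.5]]
[156, 29, 55, 52, 2259] [182.8, 54.8]
[252, 166, 15, 56, 722] [258.7, 194.9]
[496, 267, 16, 22, 274] [504.9, 276.8]
handle top [[-88.97132578 -32.2289008 ]
 [-88.98593133  19.03604393]
 [-83.04466248  -6.92001145]
 [-95.50721351  -6.93354226]]
```

Call:
{"fn": "arm_command", "kwargs": {
  "series": [
    [1,0,-0.15,0,0,0,0],
    [1,0,0,0,0,0,0],
    [1,0,0,0,0,0,0],
    [1,0,0,0,0,0,0],
    [1,0,0,2.5,0,0,0],
    [1,0,0,3,0,0,0],
    [1,0,0,3,0,0,0],
    [1,0,0,2.5,0,0,0],
    [1,0,0,1.5,0,0,0],
    [1,0,0,0,0,0,0],
    [1,0,0,0,0,0,0]
  ]
}}

```text
time: 6.15
tool_pos: [0.6311, -0.0387, 0.0814]
ee_rot: [3.141, -0.001, 0.479]
wrist_force: [0.3, 0.4, -0.8]
width: 0.0941
```

Call:
{"fn": "arm_command", "kwargs": {
  "series": [
    [0,0,0,0,0,0,0],
    [0,0,0,0,0,0,0],
    [0,0,0,0,0,0,0],
    [0,0,0,0,0,0,0],
    [0,0,0,0,0,0,0],
    [0,0,0,0,0,0,0],
    [0,0,0,0,0,0,0],
    [0,0,0,0,0,0,0],
    [0,0,0,0,0,0,0],
    [0,0,0,0,0,0,0],
    [0,0,0,0,0,0,0],
    [0,0,0,0,0,0,0]
  ]
}}

```text
time: 7.35
tool_pos: [0.6313, -0.0401, 0.0804]
ee_rot: [3.139, -0.0, 0.478]
wrist_force: [3.3, -3.3, -0.8]
width: 0.0138
```

Call:
{"fn": "arm_command", "kwargs": {
  "series": [
    [0,0,0.4,0,0,0,0],
    [0,0,0.6,0,0,0,0],
    [0,0,0.6,0,0,0,0],
    [0,0,0.6,0,0,0,0],
    [0,0,0.6,0,0,0,0],
    [0,0,0.6,0,0,0,0],
    [0,0,0.4,0,0,0,0],
    [0,0,0.2,0,0,0,0],
    [0,0,0,0,0,0,0],
    [0,0,0,0,0,0,0],
    [0,0,0,0,0,0,0]
  ]
}}

```text
time: 8.45
tool_pos: [0.6481, -0.0727, 0.0804]
ee_rot: [-3.138, 0.001, 0.48]
wrist_force: [-4.2, 5.5, 1.4]
width: 0.014
```

```bash
python3 - <<'E'
from h import *
o=sensors.get_obs(); print({k:np.round(o[k],4).tolist() for k in ("time","tool_pos","ee_rot","wrist_force","width")},pump(o["tool_pos"][None]))
print("dist",(pump(o["tool_pos"][None])-pump(np.array([[.6313,-.0401]])))*1e3)
for n in ("wrist","scene","top"): cv2.imwrite(f"pics/{n}2.png",eyes.snapshot(n))
cv2.imwrite("pics/w2v.png",cv2.resize(cv2.imread("pics/wrist2.png"),(800,600)))
E
```

```text
{'time': 8.45, 'tool_pos': [0.6481, -0.0727, 0.0804], 'ee_rot': [-3.1383, 0.0009, 0.4797], 'wrist_force': [-4.1716, 5.5007, 1.3775], 'width': 0.014} [[-0.12778948  0.00129256]]
dist [[-36.69994572   0.08168592]]
```

View pics/w2v.png

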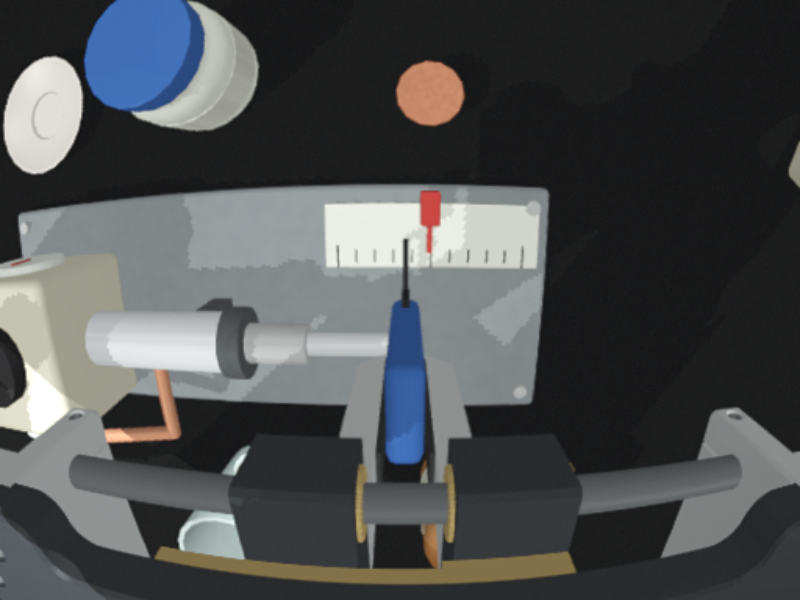

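The wrist view shows the handle gripped. The pointer tip is at (405,240) and the red line at (430,228)–(430,250), so the pointer is still short of the mark.

```bash
cat >> h.py <<'E'
def gap(im,rb,bb):
    r=redline(im,rb);b=black(im,bb);pr,pb=pump(wcast(r,.017))*1e3,pump(wcast(b,.017))*1e3
    print("red",np.c_[r,pr].round(1)[::3].tolist());print("blk",np.c_[b,pb].round(1)[::3].tolist())
    print("gap mm (tip rows)",np.median(pb[:5,0])-np.median(pr[:,0]))
E
python3 - <<'E'
from h import *
gap(cv2.imread("pics/wrist2.png"),(268,282,147,160),(253,266,154,166))
E
```

```text
red [[274.5, 147.0, -140.3, -52.8], [274.3, 150.0, -140.1, -50.4], [274.4, 153.0, -140.2, -47.9], [274.2, 156.0, -140.1, -45.3], [274.2, 159.0, -140.1, -42.8]]
blk [[259.1, 154.0, -127.7, -47.0], [259.1, 157.0, -127.7, -44.5], [259.2, 160.0, -127.7, -42.0], [259.2, 163.0, -127.7, -39.4]]
gap mm (tip rows) 12.482717060253435
```

Call:
{"fn": "arm_command", "kwargs": {
  "series": [
    [0,0,0.4,0,0,0,0],
    [0,0,0.4,0,0,0,0],
    [0,0,0.2,0,0,0,0],
    [0,0,0.15,0,0,0,0],
    [0,0,0,0,0,0,0],
    [0,0,0,0,0,0,0],
    [0,0,0,0,0,0,0]
  ]
}}

```text
time: 9.3
tool_pos: [0.6532, -0.0825, 0.0804]
ee_rot: [-3.137, 0.001, 0.48]
wrist_force: [-4.8, 7.5, 1.6]
width: 0.0139
```

```bash
python3 - <<'E'
from h import *
im=eyes.snapshot("wrist"); cv2.imwrite("pics/wrist3.png",im)
v=im[125:200,215:315]; cv2.imwrite("pics/w3v.png",cv2.resize(v,(800,600),interpolation=cv2.INTER_CUBIC))
E
```

```text
(no output)
```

View pics/w3v.png

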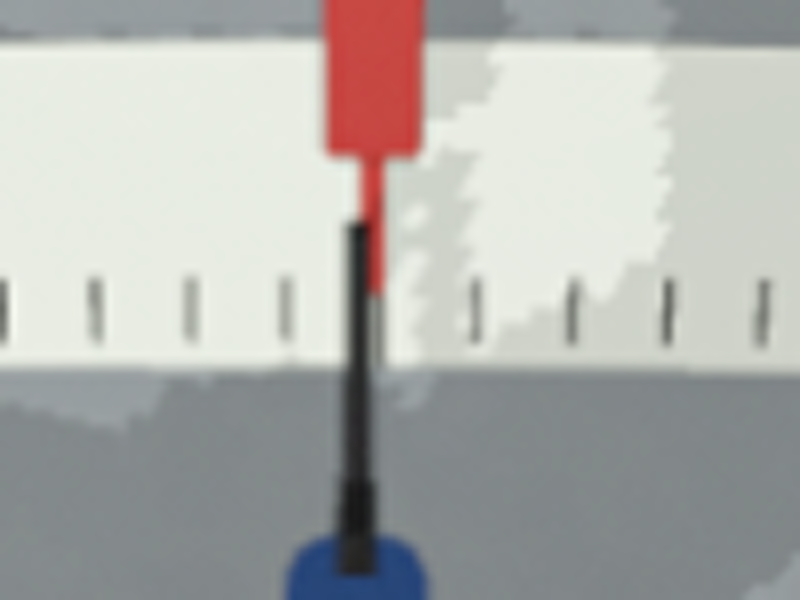

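In the crop the pointer is at column 357 and the red line at column 373, about 2 px or 1.5 mm short.

Call:
{"fn": "arm_command", "kwargs": {
  "series": [
    [0,0,0.1,0,0,0,0],
    [0,0,0.06,0,0,0,0],
    [0,0,0,0,0,0,0],
    [0,0,0,0,0,0,0],
    [0,0,0,0,0,0,0],
    [0,0,0,0,0,0,0]
  ]
}}

```text
time: 9.95
tool_pos: [0.6538, -0.0837, 0.0804]
ee_rot: [-3.137, 0.001, 0.48]
wrist_force: [-5.2, 7.3, 2.7]
width: 0.0141
```

```bash
python3 - <<'E'
from h import *
im=eyes.snapshot("wrist"); cv2.imwrite("pics/wrist4.png",im)
v=im[125:200,215:315]; cv2.imwrite("pics/w4v.png",cv2.resize(v,(800,600),interpolation=cv2.INTER_CUBIC))
gap(im,(254,270,146,152),(252,268,174,184))
r=redline(im,(254,270,146,152));b=black(im,(252,268,154,159));print(r[:,0].mean(),b[:,0].mean())
T=eyes.snapshot("scene");cv2.imwrite("pics/scene4.png",T);cv2.imwrite("pics/s4v.png",cv2.resize(T,(800,600)))
E
```

```text
red [[259.8, 146.0, -140.4, -53.6], [259.7, 149.0, -140.4, -51.1]]
blk [[259.2, 174.0, -140.0, -30.1], [259.2, 177.0, -140.0, -27.5], [259.2, 180.0, -140.0, -24.9], [259.3, 183.0, -140.0, -22.3]]
gap mm (tip rows) 0.39210144316555784
259.70241150956963 259.5500644772499
```

View pics/w4v.png

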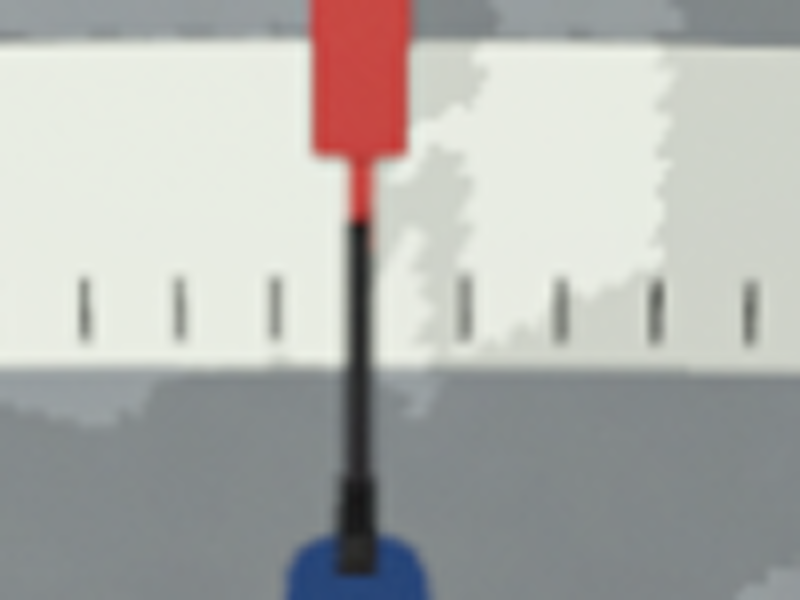

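View pics/s4v.png

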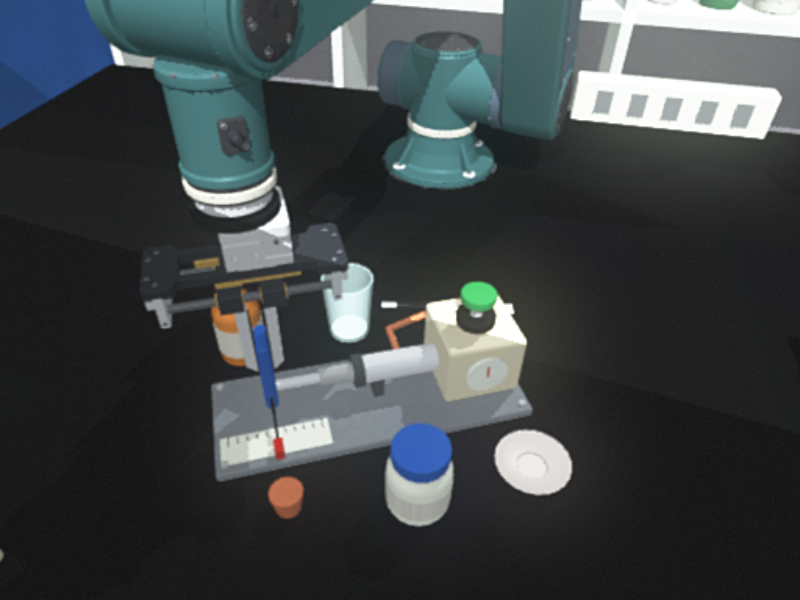

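The pointer (column 358) sits on the red line (column 361), within about 0.3 mm. The plunger is up, and the clip and the bystanders I can see are where they were. I'm handing in.

```bash
python3 - <<'E'
from h import *
from bench import job
o=sensors.get_obs(); print(o["time"],o["tool_pos"].round(4) if hasattr(o["tool_pos"],"round") else o["tool_pos"],o["width"])
print(job.close_job())
E
```

```text
10.05 [ 0.6538 -0.0837  0.0804] 0.01381362922401538
the job is handed in; nothing more can be done
None
```

I purged the pump, drew the rod out to the red clip, and handed the job in at 10.05 s with the handle still gripped.

- **Plunger:** I pressed it until the tool stopped moving at 118 mm while the force rose from 8 to 15 N, which puts it at its stop. After release, the green head returned to its starting pixels in both the scene and top views.
- **Rod:** I pulled it out about 49 mm. The last wrist picture puts the pointer 0.1–0.4 mm short of the red line. The tool position did not change between the last move and hand-in, and the finger opening stayed at 14 mm on the handle.
- **Surroundings:** The clip and the bystanders in view stand where they did at the start. The gripper partly hid the amber bottle and beaker in the last picture, but what shows of them looked unmoved.

The top-view estimate of the rod distance (46–50 mm) was rough, so I relied on the wrist view (49.1 mm). No check failed.

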